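Set the swivel hook and hang the diaphragm plate

TASK

First swing the red swivel hook anticlockwise (seen from above) round to its sprung stop, which lies somewhere near the green mark's direction, and press it against the stop with the fingers at about 12 N for a second to set it. Then take the diaphragm plate out of its rack, hang it gently by its eye on the hook and let go, the hook still facing about the green mark's way. Never put more than 22 N on the hook, and leave the other parts on the bench where they are.

Things in the scene. Friction and masses are not known exactly. Their poses are not given: they have to be found in the camera images.
- pivot (a point): Point on the hook stand's upright turning axis, at the height of the hook's arm, 145 mm above the bench. Fixed stand: grey base 84 mm across, 12 mm high; post 20 mm thick; dark collar 40 mm wide; aluminium turret 32 mm wide, its top at 157 mm. z is up; -x points to the green mark on the base. The hook starts 0.9 to 2.6 rad clockwise of the mark.
- hook: Red hook on the turret: level round arm 8 mm thick along +x from the turning axis, 80 mm long to an upturned end, 8 mm thick, its top 16 mm above the arm's centre line. Origin at pivot; z up. Stiff to turn: about 3 N pushed at 62 mm from the axis; it stays where left. Its stop lies somewhere within 0.4 rad either side of the green mark's direction, to be found by feel.
- hook_tip (a point): Top of the hook's upturned end: 80 mm from the turning axis, 16 mm above the arm's centre line.
- stop (a joint): How far the hook's sprung stop is pushed round, rad, growing anticlockwise seen from above: 0 at rest; about 0.01 while the hook is merely being turned against its friction; 0.05 at 1 N m, that is 1 mm per 5 N at 62 mm from the axis. It springs back when let go.
- diaphragm: Plate of 0.2 to 0.45 kg upright in the rack: black disc 80 mm across, 8 mm thick, with a yellow lug 10 mm thick, 36 mm wide. Heights above the origin (disc's lowest point): eye (window 24 mm wide through the lug) 86 to 118 mm, its top corners sloped; solid grip part above it 118 to 164 mm, gripped across its thickness. z up, x across the thickness (through the eye), y along the width. Either face may go to either side.
- eye (a point): Middle of the window in the lug, 102 mm above the diaphragm plate's lowest point; axes as the plate's.
- eye_top (a point): Middle of the window's upper edge, 118 mm above the diaphragm plate's lowest point; this edge rests on the hook's arm when the plate hangs.
- rack: Fixed plywood slot rack, 46 by 130 mm, 58 mm high; it holds the plate in a slot 9.5 mm wide and 50 mm deep along its y, open at the top. Origin at the middle of its underside; the slot floor is 8 mm up.
- regulator: Bystander: cast aluminium regulator body, 124 mm across (180 mm over its two ports) and 102 mm high. Origin at the middle of its underside.
- union_a: Bystander: brass inlet union, 34 mm across, 34 mm high. Origin at the middle of its underside.
- union_b: Bystander: a second brass inlet union of the same size.
- spring_cup: Bystander: chrome spring cup, 44 mm across, 30 mm high. Origin at the middle of its underside.
- gasket: Bystander: black gasket ring, 60 mm across, 5 mm thick. Origin at the middle of its underside.
- screwdriver: Bystander: screwdriver lying on the bench.
There are look-alikes about, which are no part of the job. Leave any brown look-alike of the part that bears pivot alone. What is shaped like the diaphragm but orange is not meant.

How it is judged:
By the outcome, as a careful person would: the job done as asked, in the order asked, and still so for the second after the job is handed in, with the robot touching nothing.
It also fails if it takes over 72 s, if anything falls off the work surface, if the arm or the gripper's body presses on something with over 40 N, if the wrist force passes 120 N, or if a joint passes its speed limit or range.

ROBOT

A 7-joint arm with a two-finger parallel gripper is mounted at the origin on the work surface. World frame = base frame: x ahead of the robot, y to its left, z up, the work surface at z = 0. Lengths are in mm, angles in rad, forces in N, time in s.
With the tool pointing down it reaches from about 425 to 1025 mm from the base axis. Payload 3.6 kg.
Tool frame: the origin (TCP) lies on the centre line of the jaws, within the pads' length; the fingertips stand 25 mm ahead of it and the grasp point (between the pads) lies 6 mm ahead of it (env.tips_ahead is the distance from the TCP to the fingertips, in mm); z points along the fingers, x is the direction in which the jaws open and shut, and the axes are right-handed (so a half turn about z gives the same grasp; the last joint's range is limited). The gripper opens to 85 mm and grips with 20 to 120 N. Pads are 22 mm wide; open, the fingers measure 114 mm over their backs; the gripper's body (76 mm by 85 mm) begins 54 mm behind the grasp point. The pads swing forward as they close: fully open they stand 13 mm farther back than shut.
Start: joints at [1.058, 0.591, 0.048, 1.609, -0.033, 0.943, -0.034], TCP at [295.496, -662.051, 225.602] pointing down, gripper open.
Joint ranges: [-2.69, 2.69], [-0.47, 2.24], [-1.27, 1.36], [0.19, 2.51], [-1.53, 4.68], [0.08, 2.07], [-3.09, 3.09]. Speed limits (rad/s): [2.57, 2.57, 3.14, 3.14, 3.14, 3.14, 3.14].

INTERFACE

Orientations are given as a 3x3 rotation matrix whose columns are the frame's x, y, z axes.
In Python, from cell import sense, viewer, ticket, env gives the robot as it stands. The module is installed in compiled form; this text tells all that it offers.
- The arm moves only by the tool step_arm, never from a script. Its argument "commands" is a list of rows, each a list of 3 entries, a list of its own where there are three numbers: the finger opening in m, from 0 to 0.0854, then the shift along the world's x, y, z in m, then the turn about the world's z in rad. In form: [[jaw, [x, y, z], roll], ...]. A call has 1 to 12 rows; each row is the pose to reach, as a shift and turn from the pose commanded when the call began; what a row does not reach only later rows make up. A row lasts 1/8 s, in which the tool goes at most 62.5 mm and 10.7 degrees, less where a joint would pass 70% of its speed; a pose out of reach is approached as far as the arm can. A call with a gripper value outside its range is refused whole. The fingers move at their own pace and stop on an object; "force" is the grip in N (left out, the last holds). Time passes only in rows, so rows that repeat a pose let the fingers close. It gives the time, the measured TCP pose, the force and the opening at its end, in the units of the state.
- sense(): the state, without advancing time (a new reading comes with each control period).
- viewer.read_camera(name): name is "scene" or "top" or "wrist"; returns (picture, depth): 384x512x3 uint8, red, green, blue; 384x512 float32, mm along the optical axis (not along the pixel's ray), 0 where there is no reading.
- viewer.get_calibration(name): a dict with "K" (3x3 intrinsics, pixels), "R" (3x3) and "t" (3): a world point X has camera coordinates R X + t. Camera axes: x right, y down, z forward; pixel columns grow to the right and rows downward; lengths in mm; the calibration is good to about 2 mm. A picture is of the moment at which its call begins: read the wrist's pose just before it. get_calibration takes no time and is no camera call; for the wrist camera it gives the pose at the moment of the call.
- ticket.hand_in(): hands the job in, once; it reports no verdict.
Trained networks look in the newest picture that a camera, given by its name, has taken for a name from the list of things; names that differ only in an ending like _2 or _b are one class to them, and where a whole thing is asked for, a point or a joint stands for the part that bears it (a point fixed in the world has none). Each returns a list of dicts, best first, with "conf" (0 to 1); they miss things now and then, are a little off and sometimes report something else, mostly with a low value. They report only what shows in the picture. A call takes as long as a camera call. They do not tell look-alikes from the thing itself.
- viewer.recognise(label, camera): "point" ([x, y, z] in mm, in the coordinates of the camera as it stood for that picture, good to about 4 mm: the middle of the surface that is visible of it).
The state is a dict: "t": time; "joint_pos": joint angles; "qd": joint speeds; "tau": joint torques, N m; "tcp_pos": TCP position; "tool_rot": TCP orientation; "wrist_force": force on the tool from outside, world axes, zero at the start; "wrist_torque": the same for the moment, N m; "finger_gap": finger opening in mm.
Only numpy, scipy, OpenCV 4.12 (cv2) and the standard library are available. Lean on these libraries where they do the work, as an engineer would, in place of code of your own. Each camera call takes 0.05 s, during which the arm holds its last target. There are 200 camera calls.

## Working session

There is one attempt and no reset: what is moved stays moved. The work goes in short steps, Python scripts to look and compute and a tool call to move; the robot and the scene stay as the last step left them, time stands still between calls to the robot, and variables do not carry over. Pictures are saved under pics/ and viewed, about 8 in all and at most 12, crops included, and the job is handed in when it is done.

Besides the shell and the picture viewer there is one more tool, called after ">>>" as name([rows], argument=value, ...), one row to a line, values as JSON. step_arm: Moves the arm, as the interface text tells. Its arguments: {"type":"object","properties":{"commands":{"type":"array","items":{"type":"array"}},"force":{"type":"number"}},"required":["commands"]}

```bash
mkdir -p pics; cat > h.py <<'E'
import numpy as np,cv2
from cell import sense,viewer,ticket,env
def cam(n,save=None):
    p,d=viewer.read_camera(n);c=viewer.get_calibration(n)
    if save: cv2.imwrite('pics/'+save,p[:,:,::-1])
    return p,d,c
def world(c,d):
    K=np.array(c['K']);R=np.array(c['R']);t=np.array(c['t'])
    v,u=np.mgrid[:d.shape[0],:d.shape[1]]
    P=np.stack([(u-K[0,2])/K[0,0]*d,(v-K[1,2])/K[1,1]*d,d],-1)
    return (P-t)@R
def w(c,p): return (np.array(p)-np.array(c['t']))@np.array(c['R'])
def pix(c,X):
    q=np.array(c['K'])@(np.array(c['R'])@np.array(X)+np.array(c['t'])); return q[:2]/q[2]
E
python3 - <<'E'
from h import *
np.set_printoptions(precision=1,suppress=True)
ims=[]
for n in ('scene','top'):
    p,d,c=cam(n); ims.append(p)
    for l in ('hook','diaphragm','rack','pivot','regulator','hook_tip','eye'):
        for r in viewer.recognise(l,n):
            X=w(c,r['point']); print(n,l,round(r['conf'],2),X,pix(c,X))
for n,p in zip(('scene','top'),ims): cv2.imwrite(f'pics/{n}0.png',cv2.resize(p[:,:,::-1],(800,600)))
print(sense())
E
```

```text
scene diaphragm 0.93 [496.2 108.2  79.3] [282.2 178.7]
scene diaphragm 0.77 [609.2 144.6 109.9] [323. 178.]
scene diaphragm 0.41 [776.9   1.8  18.7] [344.9 258.1]
scene rack 0.76 [616.1 126.1  27.8] [318.6 206.6]
scene pivot 0.93 [ 596.2 -140.5   37.2] [247.  246.5]
scene pivot 0.9 [ 209.  -296.2   51. ] [105.5 206.1]
scene regulator 0.81 [725.1 320.1  33.3] [387.3 192.2]
scene eye 0.73 [497.1 105.3  83.9] [281.9 177.8]
scene eye 0.56 [603.5 148.2 104.1] [321.8 178.7]
top hook 0.48 [ 238.  -269.1  144.7] [343.  278.9]
top diaphragm 0.81 [601.3 148.6 112.5] [181.4 134.5]
top diaphragm 0.58 [492.1 119.1  82.9] [192.9 177.2]
top diaphragm 0.38 [405.6 -36.9  18.2] [251.1 211.6]
top rack 0.95 [589.1 138.5  42.1] [189.3 144.3]
top pivot 0.81 [ 211.4 -286.2   10.7] [340.1 283.5]
top pivot 0.58 [ 584.  -130.7   14.3] [285.2 149.5]
top regulator 0.66 [703.7 328.1  42.8] [123.4 103.2]
top hook_tip 0.51 [ 241.4 -271.8  147.9] [344.3 277.6]
top eye 0.53 [601.7 147.7 111.8] [181.8 134.4]
{'t': 0.8, 'joint_pos': array([ 1.1,  0.6,  0. ,  1.6, -0. ,  0.9, -0. ]), 'qd': array([ 0., -0.,  0., -0.,  0.,  0.,  0.]), 'tau': array([ -0. , -54.9,   1.5, -19.9,   0. ,   0. ,   0. ]), 'tcp_pos': array([ 295.5, -662.1,  225.6]), 'tool_rot': array([[ 0.4, -0.9,  0. ],
       [-0.9, -0.4, -0. ],
       [ 0. ,  0. , -1. ]]), 'wrist_force': array([-0.3,  0.5,  0.2]), 'wrist_torque': array([ 0., -0.,  0.]), 'finger_gap': 85.57681256762552}
```

View pics/scene0.png

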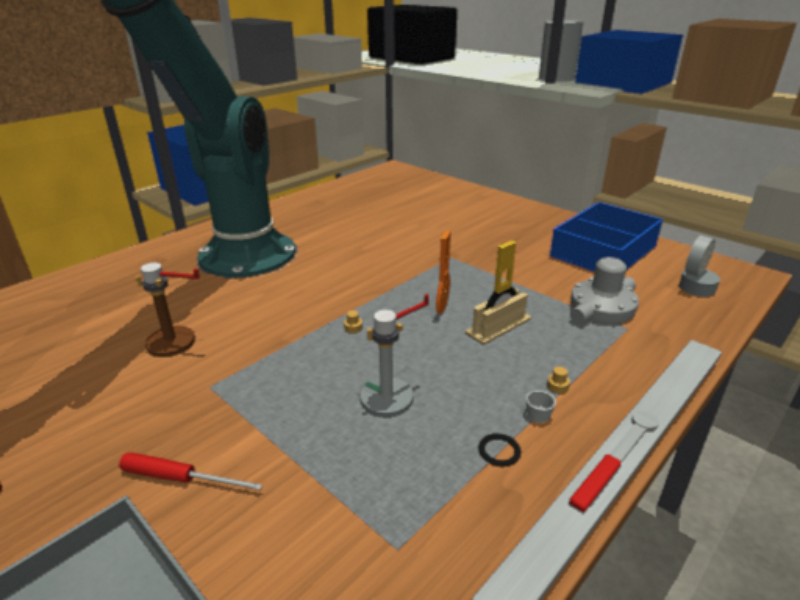

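View pics/top0.png

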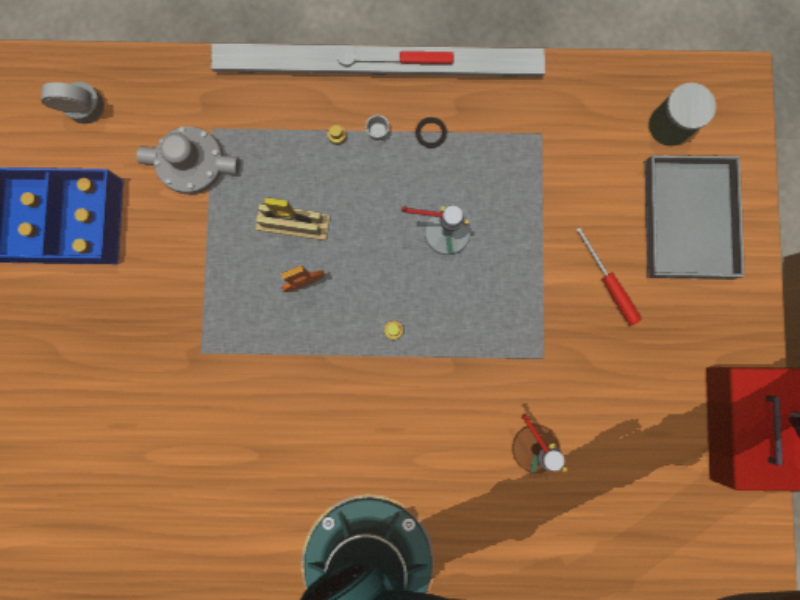

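Scene picture: the grey stand with red hook is at (386,330) and a brown look-alike is at (165,290). The yellow plate stands in the rack at (503,280), and an orange look-alike at (443,275). In the top view these are at (450,225), (540,450), (290,215) and (302,278). The grey stand and the yellow/black plate fit the description.

```bash
python3 - <<'E'
from h import *
np.set_printoptions(precision=1,suppress=True)
for n in ('top','scene'):
    p,d,c=cam(n); W=world(c,d); h=cv2.cvtColor(p,cv2.COLOR_RGB2HSV); H,S,V=[h[...,i].astype(int) for i in range(3)]
    near=(d>0)&(np.hypot(W[...,0]-590,W[...,1]+135)<130)
    def rep(nm,m):
        X=W[m]; 
        if len(X)<3: print(n,nm,len(X));return
        _,s,vt=np.linalg.svd((X-X.mean(0))[:,:2],full_matrices=False)
        print(n,nm,len(X),X.mean(0),'lo',X.min(0),'hi',X.max(0),'dir',vt[0])
    rep('hook',near&((H<8)|(H>172))&(S>140)&(W[...,2]>120))
    rep('turret',near&(S<60)&(W[...,2]>150))
    rep('base',near&(W[...,2]>7)&(W[...,2]<18))
    rep('green',near&(H>45)&(H<100)&(S>50)&(W[...,2]<30))
    nr=(d>0)&(np.hypot(W[...,0]-600,W[...,1]-140)<110)
    rep('lug',nr&(H>20)&(H<35)&(S>150)&(W[...,2]>75))
    rep('lugtop',nr&(H>18)&(H<35)&(S>110)&(W[...,2]>155))
    rep('rack',nr&(abs(W[...,2]-58)<5)&(W[...,0]>550))
E
```

```text
top hook 62 [594.2 -84.3 150.2] lo [ 588.4 -114.8  143.7] hi [600.2 -53.5 162.9] dir [-0.1 -1. ]
top turret 122 [ 588.5 -133.9  157.3] lo [ 574.  -149.8  151.1] hi [ 604.7 -119.2  162.6] dir [-0.8  0.6]
top base 503 [ 581.8 -130.5   12. ] lo [ 466.1 -254.1    7. ] hi [715.9 -12.9  17.6] dir [-0.7 -0.7]
top green 32 [ 563.4 -137.    12.9] lo [ 548.7 -142.2    8.9] hi [ 577.3 -133.3   20.3] dir [-1.  -0.1]
top lug 82 [600.4 151.1 150.3] lo [595.  133.7  88.4] hi [607.  167.1 176.2] dir [-0.1 -1. ]
top lugtop 76 [596.4 148.5 169.4] lo [490.2 126.7 155.6] hi [607.5 167.1 176.2] dir [-1.  -0.2]
top rack 281 [597.9 146.8  58.5] lo [578.8  95.7  53.1] hi [625.7 206.7  62.9] dir [-0.1 -1. ]
scene hook 60 [596.8 -79.5 149.3] lo [ 591.8 -114.4  145.7] hi [602.1 -51.7 160. ] dir [-0.1 -1. ]
scene turret 119 [ 592.3 -133.5  155.9] lo [ 575.2 -149.2  150.1] hi [604.8 -52.3 158.4] dir [-0.1 -1. ]
scene base 567 [ 594.8 -138.4   11.9] lo [ 546.6 -174.6    7.1] hi [631.2 -90.9  17.9] dir [0.7 0.7]
scene green 33 [ 562.7 -136.3   12.9] lo [ 546.6 -140.9   10.1] hi [ 577.8 -129.5   14.7] dir [1.  0.1]
scene lug 270 [604.4 146.6 131.5] lo [594.7 131.4  80.7] hi [610.  167.5 173.6] dir [-0.2 -1. ]
scene lugtop 79 [604.6 147.2 165.9] lo [594.7 132.2 155.5] hi [610.2 169.4 173.6] dir [-0.2 -1. ]
scene rack 192 [607.7 141.7  57.6] lo [581.4  95.4  53. ] hi [626.4 204.7  62.9] dir [-0.2 -1. ]
```

>>> step_arm([
  [0,[0.03,0.05,0.02],0],
  [0,[0.06,0.1,0.04],-0.05],
  [0,[0.09,0.15,0.06],-0.1],
  [0,[0.12,0.2,0.08],-0.15],
  [0,[0.15,0.25,0.1],-0.2],
  [0,[0.18,0.3,0.1],-0.25],
  [0,[0.21,0.35,0.1],-0.3],
  [0,[0.24,0.4,0.1],-0.35],
  [0,[0.27,0.45,0.1],-0.4],
  [0,[0.3,0.5,0.1],-0.45],
  [0,[0.32,0.54,0.1],-0.5],
  [0,[0.32,0.54,0.1],-0.5],
], force=60)

```text
t: 2.4
tcp_pos: [617.5, -115.9, 325.5]
tool_rot: [[-0.071, -0.997, 0.001], [-0.997, 0.071, 0.003], [-0.003, -0.001, -1.0]]
wrist_force: [-0.1, -0.2, -0.3]
finger_gap: 0.2
```

```bash
cat > m.py <<'E'
from h import *
np.set_printoptions(precision=1,suppress=True)
def rep(n,nm,W,m):
    X=W[m]
    if len(X)<3: print(n,nm,len(X));return
    _,s,vt=np.linalg.svd((X-X.mean(0))[:,:2],full_matrices=False)
    print(n,nm,len(X),X.mean(0),'lo',np.percentile(X,2,axis=0),'hi',np.percentile(X,98,axis=0),'ang',round(float(np.degrees(np.arctan2(vt[0][1],vt[0][0]))),1))
def stand(n,save=None):
    p,d,c=cam(n,save); W=world(c,d); h=cv2.cvtColor(p,cv2.COLOR_RGB2HSV); H,S,V=[h[...,i].astype(int) for i in range(3)]
    near=(d>0)&(np.hypot(W[...,0]-590,W[...,1]+134)<110)
    rep(n,'hook',W,near&((H<8)|(H>172))&(S>140)&(W[...,2]>120)&(W[...,2]<170))
    rep(n,'arm',W,near&((H<8)|(H>172))&(S>140)&(W[...,2]>135)&(W[...,2]<152))
    rep(n,'turret',W,near&(S<60)&(abs(W[...,2]-157)<4)&(np.hypot(W[...,0]-590,W[...,1]+134)<25))
    rep(n,'green',W,near&(H>45)&(H<100)&(S>50)&(W[...,2]<30))
E
python3 - <<'E'
from m import *
s=sense();print(s['t'],s['tcp_pos'],s['wrist_force'])
print(s['tool_rot']); c=viewer.get_calibration('wrist');print('cam pos',w(c,[0,0,0]),np.array(c['R'])[2])
stand('wrist','wr1.png')
E
```

```text
2.4 [ 617.5 -115.9  325.5] [-0.1 -0.2 -0.3]
[[-0.1 -1.   0. ]
 [-1.   0.1  0. ]
 [-0.  -0.  -1. ]]
cam pos [ 692.8 -121.5  473.5] [-0.3  0.  -1. ]
wrist hook 376 [593.8 -86.9 149.2] lo [ 587.5 -119.9  146. ] hi [599.7 -56.8 160.1] ang 82.8
wrist arm 331 [593.3 -90.7 147.9] lo [ 587.4 -120.   146. ] hi [598.7 -61.8 149.7] ang -97.0
wrist turret 654 [ 588.  -137.   156.4] lo [ 573.5 -150.9  154.7] hi [ 601.7 -123.   158. ] ang 151.4
wrist green 0
```

View pics/wr1.png

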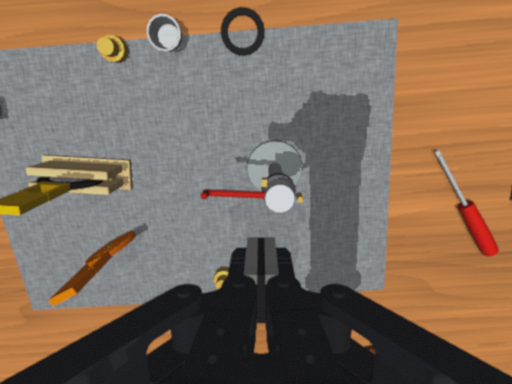

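>>> step_arm([
  [0,[0.008,0.035,-0.04],0],
  [0,[0.008,0.035,-0.09],0],
  [0,[0.008,0.035,-0.14],0],
  [0,[0.008,0.035,-0.166],0],
  [0,[0.008,0.035,-0.166],0],
])

```text
t: 3.08
tcp_pos: [621.1, -89.1, 157.5]
tool_rot: [[-0.083, -0.997, -0.005], [-0.997, 0.083, -0.001], [0.001, 0.005, -1.0]]
wrist_force: [0.3, 0.6, 0.6]
finger_gap: -0.3
```

```bash
python3 - <<'E'
from h import *
print(env.tips_ahead, sense()['tcp_pos'],sense()['wrist_force'])
def pos(f):
    a=np.radians(f); return np.array([588,-136.5])+60*np.array([np.cos(a),np.sin(a)])+15*np.array([np.sin(a),-np.cos(a)])
for f in list(range(83,160,6))+list(range(155,212,3)): print(f,pos(f).round(1),end='; ')
E
```

```text
25.0 [621.05701592 -89.11542163 157.52200521] [0.28572148 0.55362906 0.57480714]
83 [610.2 -78.8]; 89 [604.  -76.8]; 95 [597.7 -75.4]; 101 [591.3 -74.7]; 107 [584.8 -74.7]; 113 [578.4 -75.4]; 119 [572.  -76.8]; 125 [565.9 -78.7]; 131 [560.  -81.4]; 137 [554.3 -84.6]; 143 [549.1 -88.4]; 149 [544.3 -92.7]; 155 [540.  -97.5]; 155 [540.  -97.5]; 158 [ 538.  -100.1]; 161 [ 536.2 -102.8]; 164 [ 534.5 -105.5]; 167 [ 532.9 -108.4]; 170 [ 531.5 -111.3]; 173 [ 530.3 -114.3]; 176 [ 529.2 -117.4]; 179 [ 528.3 -120.5]; 182 [ 527.5 -123.6]; 185 [ 526.9 -126.8]; 188 [ 526.5 -130. ]; 191 [ 526.2 -133.2]; 194 [ 526.2 -136.5]; 197 [ 526.2 -139.7]; 200 [ 526.5 -142.9]; 203 [ 526.9 -146.1]; 206 [ 527.5 -149.3]; 209 [ 528.3 -152.5];
```

>>> step_arm([
  [0,[0,0,0],0],
  [0,[0,0,0],0],
])

```text
t: 3.32
tcp_pos: [624.7, -87.7, 161.5]
tool_rot: [[-0.081, -0.997, 0.003], [-0.997, 0.081, -0.0], [0.0, -0.003, -1.0]]
wrist_force: [-0.5, 0.3, 0.6]
finger_gap: -0.1
```

>>> step_arm([
  [0,[-0.007,0.008,0],0],
  [0,[-0.0135,0.0085,0],0],
  [0,[-0.0195,0.01,0],0.07],
  [0,[-0.026,0.0115,0],0.17],
  [0,[-0.032,0.012,0],0.28],
  [0,[-0.0385,0.012,0],0.38],
  [0,[-0.045,0.0115,0],0.49],
  [0,[-0.0515,0.01,0],0.59],
  [0,[-0.0575,0.008,0],0.7],
  [0,[-0.0635,0.0055,0],0.8],
  [0,[-0.069,0.0025,0],0.91],
  [0,[-0.0745,-0.0015,0],1.01],
])

```text
t: 4.82
tcp_pos: [548.3, -88.4, 159.8]
tool_rot: [[0.804, -0.595, -0.0], [-0.595, -0.804, -0.0], [0.0, 0.0, -1.0]]
wrist_force: [0.2, -0.3, -0.0]
finger_gap: 0.5
```

```bash
python3 -c "
from m import *
stand('top','t1.png'); stand('wrist','wr2.png');s=sense();print(s['tcp_pos'],s['wrist_force'])"
```

```text
top hook 0
top arm 0
top turret 0
top green 0
wrist hook 1695 [594.5 -82.4 149.4] lo [ 588.3 -115.7  145.8] hi [600.3 -50.3 160.4] ang -96.7
wrist arm 1469 [593.9 -86.9 148. ] lo [ 588.2 -115.9  145.8] hi [599.6 -59.5 149.5] ang 83.2
wrist turret 2470 [ 588.8 -131.2  156.4] lo [ 574.7 -146.1  153.8] hi [ 602.7 -117.7  157.8] ang -91.5
wrist green 284 [ 563.  -136.6   12.5] lo [ 548.7 -142.4   11.1] hi [ 577.  -130.9   14.1] ang -171.9
[547.7 -89.1 159.7] [-0.8 -0.2 -0.3]
```

View pics/wr2.png

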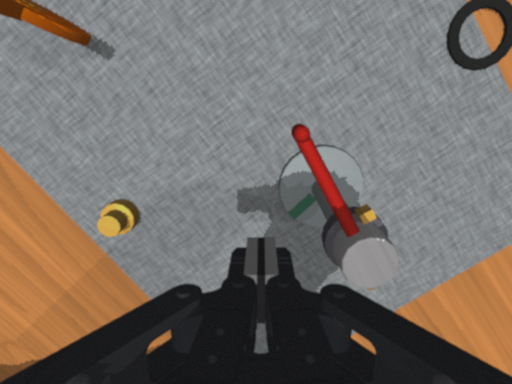

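```bash
python3 -c "
from m import *
p,d,c=cam('wrist'); W=world(c,d); s=sense(); print(s['tcp_pos'],s['t'])
for v in range(232,330,8): print(v,[ (u,W[v,u],d[v,u]) for u in (252,262,270)])
T=s['tcp_pos'];R=s['tool_rot']
for k in (25,6,0,-50): print(k,pix(c,T+R[:,2]*k))
print('cam in tool',R.T@(w(c,[0,0,0])-T)); print(R.T@np.array(c['R']).T)
"
```

```text
[548.3 -88.8 159.8] 4.975
232 [(252, array([ 503.7, -133. ,    0.6]), np.float32(334.16592)), (262, array([ 512.2, -139.3,    0.8]), np.float32(334.03098)), (270, array([ 519. , -144.3,    1. ]), np.float32(333.82117))]
240 [(252, array([551.8, -77.2, 173.3]), np.float32(147.42044)), (262, array([555.3, -80.4, 172.4]), np.float32(148.4617)), (270, array([558.4, -82.5, 172.6]), np.float32(148.20137))]
248 [(252, array([551.7, -77.7, 180.5]), np.float32(140.75548)), (262, array([555.4, -80.1, 181.1]), np.float32(140.10867)), (270, array([558.3, -82.2, 181.2]), np.float32(139.92659))]
256 [(252, array([552.4, -77.1, 189.5]), np.float32(131.89836)), (262, array([555.2, -80.4, 187.7]), np.float32(133.92647)), (270, array([558.1, -82.2, 188.3]), np.float32(133.18315))]
264 [(252, array([552. , -77.9, 194.5]), np.float32(127.4067)), (262, array([555.7, -79.7, 195.9]), np.float32(125.80509)), (270, array([558.2, -81.6, 195.9]), np.float32(125.743774))]
272 [(252, array([552.2, -77.9, 200.7]), np.float32(121.3682)), (262, array([555.4, -80. , 201.1]), np.float32(120.912766)), (270, array([557
[... 800 characters left out ...]
y([547.3, -84.8, 213.4]), np.float32(111.74619)), (262, array([545.3, -93.6, 202.8]), np.float32(124.35417)), (270, array([556. , -83.4, 221.6]), np.float32(102.10153))]
320 [(252, array([545.2, -87.6, 213.3]), np.float32(112.89653)), (262, array([542.6, -97.1, 201.9]), np.float32(126.504616)), (270, array([550.9, -90.7, 214.4]), np.float32(111.61307))]
328 [(252, array([543.3, -90.2, 213.6]), np.float32(113.624466)), (262, array([ 439.1, -237.2,    1.4]), np.float32(369.7093)), (270, array([548.9, -93.4, 214.4]), np.float32(112.59819))]
25 [260.8 229.1]
6 [260.8 243.3]
0 [260.9 248.5]
-50 [261.  311.3]
cam in tool [  -0.2  -75.7 -147.9]
[[ 1.   0.   0. ]
 [-0.   1.   0.3]
 [-0.  -0.3  1. ]]
```

Wrist picture: the hook at (300,130)–(350,230) hasn't moved, so the fingers passed over it. Depth puts the fingertips at z≈170, not 135. I'll check that from the scene camera.

```bash
python3 -c "
from m import *
p,d,c=cam('scene'); W=world(c,d); s=sense();T=s['tcp_pos'];R=s['tool_rot']
q=[pix(c,T+R[:,2]*k) for k in (25,6,0,-48)]; print(q)
u,v=map(int,q[0]); u0=u-60;v0=v-90
cr=cv2.resize(p[v0:v0+135,u0:u0+160,::-1],None,fx=5,fy=4.4,interpolation=cv2.INTER_CUBIC)[:600,:800].copy()
for a,b in q: cv2.circle(cr,(int((a-u0+.5)*5),int((b-v0+.5)*4.4)),4,(255,0,255),-1)
cv2.imwrite('pics/s2.png',cr)
m=(d>0)&(np.hypot(W[...,0]-T[0],W[...,1]-T[1])<60)&(W[...,2]>100)
z=W[...,2][m]; print(np.histogram(z,bins=range(100,300,10)))
"
```

```text
[array([247.3, 195.7]), array([247.2, 188.9]), array([247.2, 186.7]), array([246.8, 168.7])]
(array([  0,   0,   0,   4,  70,  46,  12,  31,  32,  41,   9,  38,  29,
        53,  60,  71, 102,  89,  54]), array([100, 110, 120, 130, 140, 150, 160, 170, 180, 190, 200, 210, 220,
       230, 240, 250, 260, 270, 280, 290]))
```

View pics/s2.png

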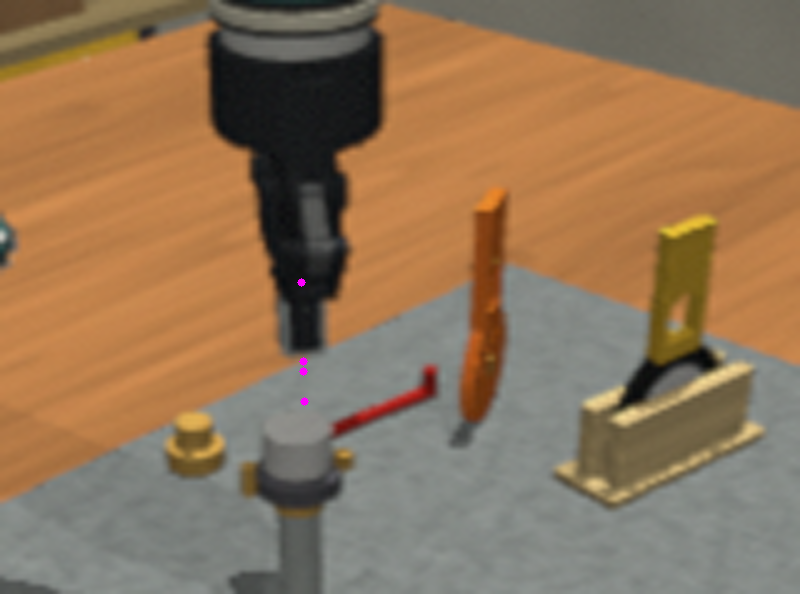

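The scene crop confirms it: the fingertips end about 36 mm above the stated tip point (tip (302,352), stated (304,401)). So the true tip is about TCP z + 11. I'll go back, lower, and try again.

>>> step_arm([
  [0,[0.012,0.001,0],-0.17],
  [0,[0.024,0.002,0],-0.34],
  [0,[0.036,0.003,0],-0.51],
  [0,[0.048,0.005,0],-0.68],
  [0,[0.062,0.006,0],-0.85],
  [0,[0.072,0.008,0],-1.01],
  [0,[0.072,0.008,0],-1.01],
  [0,[0.072,0.008,-0.02],-1.01],
  [0,[0.072,0.008,-0.035],-1.01],
  [0,[0.072,0.008,-0.035],-1.01],
  [0,[0.072,0.008,-0.035],-1.01],
])

```text
t: 6.4
tcp_pos: [621.1, -80.7, 124.9]
tool_rot: [[-0.08, -0.997, 0.0], [-0.997, 0.08, 0.0], [-0.0, -0.0, -1.0]]
wrist_force: [0.3, -0.3, 0.7]
finger_gap: 0.4
```

>>> step_arm([
  [0,[-0.005,0.002,0],0],
  [0,[-0.01,0.004,0],0.02],
  [0,[-0.0165,0.006,0],0.07],
  [0,[-0.02,0.007,0],0.12],
  [0,[-0.023,0.0075,0],0.17],
  [0,[-0.023,0.0075,0],0.17],
])

```text
t: 7.15
tcp_pos: [598.4, -73.4, 125.0]
tool_rot: [[0.09, -0.996, 0.001], [-0.996, -0.09, -0.0], [0.0, -0.001, -1.0]]
wrist_force: [2.7, -1.4, 0.6]
finger_gap: 0.2
```

```bash
python3 -c "
from m import *
stand('wrist')"
```

```text
wrist hook 22 [589.  -95.4 145.4] lo [ 585.3 -101.7  144.1] hi [590.  -52.6 146.8] ang -85.1
wrist arm 22 [589.  -95.4 145.4] lo [ 585.3 -101.7  144.1] hi [590.  -52.6 146.8] ang -85.1
wrist turret 1883 [ 595.9 -134.4  156.2] lo [ 585.2 -146.9  153.5] hi [ 603.9 -120.3  157.6] ang 65.0
wrist green 177 [ 557.1 -136.6   12.4] lo [ 548.  -142.6   11.4] hi [ 570.  -131.6   13.6] ang -160.2
```

>>> step_arm([
  [0,[-0.006,0.001,0],0.1],
  [0,[-0.0127,0.001,0],0.21],
  [0,[-0.019,0,0],0.31],
  [0,[-0.0255,-0.0013,0],0.42],
  [0,[-0.0316,-0.0032,0],0.52],
  [0,[-0.0375,-0.0059,0],0.63],
  [0,[-0.0432,-0.0091,0],0.73],
  [0,[-0.0484,-0.0129,0],0.84],
  [0,[-0.0532,-0.0172,0],0.94],
  [0,[-0.0532,-0.0172,0],0.94],
])

```text
t: 8.45
tcp_pos: [544.9, -89.4, 124.7]
tool_rot: [[0.857, -0.516, 0.0], [-0.516, -0.857, 0.001], [-0.001, -0.001, -1.0]]
wrist_force: [3.0, 1.9, 0.5]
finger_gap: 0.3
```

```bash
python3 -c "
from m import *
stand('wrist','wr3.png'); stand('top'); stand('scene')
def pos(f):
    a=np.radians(f); return np.array([588.5,-134])+60*np.array([np.cos(a),np.sin(a)])+15*np.array([np.sin(a),-np.cos(a)])-np.array([544.8,-90.2])
for f in range(149,213,3): print(f,pos(f).round(1),end='; ')
"
```

```text
wrist hook 27 [ 560.9 -111.9  145.3] lo [ 558.7 -113.1  143.7] hi [ 562.5 -110.6  146.9] ang -32.3
wrist arm 27 [ 560.9 -111.9  145.3] lo [ 558.7 -113.1  143.7] hi [ 562.5 -110.6  146.9] ang -32.3
wrist turret 2009 [ 593.5 -127.8  156.3] lo [ 582.3 -142.9  153.6] hi [ 602.6 -117.2  157.7] ang -61.3
wrist green 352 [ 562.5 -136.9   12.5] lo [ 548.3 -142.9   11.1] hi [ 576.6 -131.    14. ] ang -171.3
top hook 0
top arm 0
top turret 0
top green 0
scene hook 38 [ 535.3 -101.2  150.7] lo [ 519.4 -116.7  147.3] hi [560.9 -91.9 160.7] ang -30.0
scene arm 29 [ 539.6 -103.7  148.9] lo [ 520.5 -116.8  147.2] hi [561.3 -92.6 151.3] ang -30.2
scene turret 100 [ 591.4 -134.4  156.7] lo [ 576.7 -148.1  154. ] hi [ 604.4 -119.2  158.5] ang 116.4
scene green 33 [ 561.7 -137.    13.1] lo [ 548.6 -142.9   11.2] hi [ 575.9 -130.9   14.7] ang 5.9
149 [-0. -0.]; 152 [-2.2 -2.4]; 155 [-4.3 -4.8]; 158 [-6.3 -7.4]; 161 [ -8.1 -10.1]; 164 [ -9.8 -12.8]; 167 [-11.4 -15.7]; 170 [-12.8 -18.6]; 173 [-14.  -21.6]; 176 [-15.1 -24.7]; 179 [-16.  -27.8]; 182 [-16.8 -30.9]; 185 [-17.4 -34.1]; 188 [-17.8 -37.3]; 191 [-18.1 -40.5]; 194 [-18.1 -43.8]; 197 [-18.1 -47. ]; 200 [-17.8 -50.2]; 203 [-17.4 -53.4]; 206 [-16.8 -56.6]; 209 [-16.  -59.8]; 212 [-15.1 -62.9];
```

>>> step_arm([
  [0,[-0.0022,-0.0024,0],0.05],
  [0,[-0.0043,-0.0048,0],0.1],
  [0,[-0.0063,-0.0074,0],0.16],
  [0,[-0.0069,-0.0083,0],0.18],
  [0,[-0.0069,-0.0083,0],0.18],
])

```text
t: 9.22
tcp_pos: [537.8, -97.9, 124.6]
tool_rot: [[0.935, -0.354, -0.0], [-0.354, -0.935, 0.001], [-0.001, -0.0, -1.0]]
wrist_force: [2.8, 2.8, 1.4]
finger_gap: -0.2
```

>>> step_arm([
  [0,[-0.0006,-0.0009,0],0.02],
  [0,[-0.0012,-0.0018,0],0.04],
  [0,[-0.0018,-0.0027,0],0.05],
])

```text
t: 9.6
tcp_pos: [535.8, -101.1, 124.6]
tool_rot: [[0.952, -0.305, -0.0], [-0.305, -0.952, 0.0], [-0.0, 0.0, -1.0]]
wrist_force: [1.8, 2.4, 1.7]
finger_gap: -0.1
```

>>> step_arm([
  [0,[-0.0006,-0.0009,0],0.02],
  [0,[-0.0011,-0.0018,0],0.04],
  [0,[-0.0017,-0.0028,0],0.05],
])

```text
t: 9.98
tcp_pos: [534.2, -104.1, 124.5]
tool_rot: [[0.966, -0.257, -0.0], [-0.257, -0.966, 0.0], [-0.0, -0.0, -1.0]]
wrist_force: [1.2, 3.1, 2.2]
finger_gap: -0.0
```

>>> step_arm([
  [0,[-0.0005,-0.001,0],0.02],
  [0,[-0.001,-0.0019,0],0.04],
  [0,[-0.0015,-0.0029,0],0.05],
])

```text
t: 10.35
tcp_pos: [532.8, -107.0, 124.6]
tool_rot: [[0.978, -0.209, -0.0], [-0.209, -0.978, 0.0], [-0.0, -0.0, -1.0]]
wrist_force: [1.0, 4.0, 0.7]
finger_gap: -0.2
```

>>> step_arm([
  [0,[-0.0004,-0.001,0],0.02],
  [0,[-0.0009,-0.002,0],0.04],
  [0,[-0.0013,-0.003,0],0.05],
])

```text
t: 10.72
tcp_pos: [531.5, -110.0, 124.6]
tool_rot: [[0.987, -0.159, -0.0], [-0.159, -0.987, 0.0], [-0.0, -0.0, -1.0]]
wrist_force: [1.5, 4.0, 1.9]
finger_gap: -0.1
```

>>> step_arm([
  [0,[-0.0004,-0.001,0],0.02],
  [0,[-0.0008,-0.002,0],0.04],
  [0,[-0.0012,-0.003,0],0.05],
])

```text
t: 11.1
tcp_pos: [530.4, -113.0, 124.6]
tool_rot: [[0.994, -0.11, 0.0], [-0.11, -0.994, 0.0], [0.0, -0.0, -1.0]]
wrist_force: [0.6, 3.0, 1.2]
finger_gap: 0.0
```

>>> step_arm([
  [0,[-0.0004,-0.001,0],0.02],
  [0,[-0.0007,-0.002,0],0.04],
  [0,[-0.001,-0.003,0],0.05],
])

```text
t: 11.48
tcp_pos: [529.4, -116.0, 124.6]
tool_rot: [[0.998, -0.06, 0.0], [-0.06, -0.998, 0.0], [0.0, -0.0, -1.0]]
wrist_force: [0.8, 3.9, 2.0]
finger_gap: 0.3
```

>>> step_arm([
  [0,[-0.0003,-0.001,0],0.02],
  [0,[-0.0006,-0.002,0],0.04],
  [0,[-0.0009,-0.003,0],0.05],
])

```text
t: 11.85
tcp_pos: [528.6, -119.0, 124.6]
tool_rot: [[1.0, -0.01, 0.0], [-0.01, -1.0, 0.0], [0.0, -0.0, -1.0]]
wrist_force: [1.2, 3.3, 1.8]
finger_gap: -0.0
```

>>> step_arm([
  [0,[-0.0003,-0.001,0],0.02],
  [0,[-0.0005,-0.002,0],0.04],
  [0,[-0.0008,-0.0031,0],0.05],
])

```text
t: 12.22
tcp_pos: [527.9, -122.1, 124.6]
tool_rot: [[0.999, 0.04, 0.0], [0.04, -0.999, 0.0], [0.0, -0.0, -1.0]]
wrist_force: [2.2, 4.6, 1.2]
finger_gap: 0.2
```

>>> step_arm([
  [0,[-0.0002,-0.001,0],0.02],
  [0,[-0.0004,-0.002,0],0.04],
  [0,[-0.0006,-0.0031,0],0.05],
])

```text
t: 12.6
tcp_pos: [527.4, -125.2, 124.7]
tool_rot: [[0.996, 0.09, 0.001], [0.09, -0.996, 0.0], [0.001, -0.0, -1.0]]
wrist_force: [1.8, 2.8, -0.7]
finger_gap: 0.1
```

>>> step_arm([
  [0,[-0.0002,-0.001,0],0.02],
  [0,[-0.0003,-0.002,0],0.04],
  [0,[-0.0005,-0.0031,0],0.05],
])

```text
t: 12.98
tcp_pos: [526.6, -128.3, 124.6]
tool_rot: [[0.99, 0.139, -0.0], [0.139, -0.99, 0.0], [0.0, -0.0, -1.0]]
wrist_force: [1.9, 3.3, 0.5]
finger_gap: 0.1
```

>>> step_arm([
  [0,[-0.0001,-0.001,0],0.02],
  [0,[-0.0002,-0.002,0],0.04],
  [0,[-0.0003,-0.0031,0],0.05],
])

```text
t: 13.35
tcp_pos: [526.2, -131.3, 124.6]
tool_rot: [[0.982, 0.189, -0.0], [0.189, -0.982, 0.0], [-0.0, -0.0, -1.0]]
wrist_force: [2.0, 4.9, 2.1]
finger_gap: 0.2
```

>>> step_arm([
  [0,[0,-0.001,0],0.02],
  [0,[-0.0001,-0.002,0],0.04],
  [0,[-0.0002,-0.003,0],0.05],
])

```text
t: 13.72
tcp_pos: [525.8, -132.3, 124.5]
tool_rot: [[0.971, 0.239, -0.0], [0.239, -0.971, 0.003], [0.0, -0.003, -1.0]]
wrist_force: [0.9, 6.9, 2.1]
finger_gap: -0.4
```

>>> step_arm([
  [0,[0,0,0],0],
  [0,[0,0,0],0],
])

```text
t: 13.98
tcp_pos: [525.7, -132.2, 124.5]
tool_rot: [[0.971, 0.239, -0.001], [0.239, -0.971, 0.002], [0.0, -0.003, -1.0]]
wrist_force: [0.5, 6.6, 1.4]
finger_gap: 0.3
```

>>> step_arm([
  [0,[0,-0.0007,0],0],
  [0,[0,-0.0015,0],0],
  [0,[0,-0.0015,0],0],
])

```text
t: 14.35
tcp_pos: [525.8, -132.6, 124.6]
tool_rot: [[0.971, 0.239, -0.0], [0.239, -0.971, 0.004], [0.001, -0.004, -1.0]]
wrist_force: [0.8, 8.0, 0.7]
finger_gap: -0.4
```

>>> step_arm([
  [0,[0.0002,-0.0015,0],0],
  [0,[0.0004,-0.003,0],0],
  [0,[0.0004,-0.003,0],0],
])

```text
t: 14.72
tcp_pos: [525.9, -133.5, 124.5]
tool_rot: [[0.971, 0.24, -0.001], [0.24, -0.971, 0.006], [0.001, -0.006, -1.0]]
wrist_force: [0.1, 12.2, 2.8]
finger_gap: 0.0
```

Hold for 1.25 s at 12 N.

>>> step_arm([
  [0,[0,-0.0002,0],0],
  [0,[0,-0.0002,0],0],
  [0,[0,-0.0002,0],0],
  [0,[0,-0.0002,0],0],
  [0,[0,-0.0002,0],0],
  [0,[0,-0.0002,0],0],
  [0,[0,-0.0002,0],0],
  [0,[0,-0.0002,0],0],
  [0,[0,-0.0002,0],0],
  [0,[0,-0.0002,0],0],
  [0,[0,-0.0002,0],0],
])

```text
t: 16.1
tcp_pos: [525.9, -133.6, 124.5]
tool_rot: [[0.971, 0.241, -0.001], [0.241, -0.971, 0.006], [0.001, -0.006, -1.0]]
wrist_force: [0.4, 12.1, 2.3]
finger_gap: 0.0
```

>>> step_arm([
  [0,[0,0.006,0],0],
  [0,[-0.001,0.02,0],0],
  [0,[-0.001,0.035,0.02],0],
  [0.085,[0.01,0.06,0.06],-0.05],
  [0.085,[0.02,0.09,0.1],-0.1],
  [0.085,[0.03,0.12,0.12],-0.15],
  [0.085,[0.04,0.16,0.14],-0.2],
  [0.085,[0.05,0.2,0.14],-0.25],
  [0.085,[0.06,0.24,0.14],-0.3],
  [0.085,[0.07,0.27,0.14],-0.38],
  [0.085,[0.077,0.29,0.14],-0.38],
  [0.085,[0.077,0.29,0.14],-0.38],
])

```text
t: 17.6
tcp_pos: [603.5, 152.5, 265.3]
tool_rot: [[0.991, -0.137, 0.001], [-0.137, -0.991, 0.0], [0.0, -0.0, -1.0]]
wrist_force: [-0.4, -0.8, -0.0]
finger_gap: 85.4
```

```bash
python3 -c "
from m import *
stand('scene'); stand('top')
s=sense();print(s['t'],s['tcp_pos'],s['tool_rot'][:,0])
p,d,c=cam('wrist','wr4.png'); W=world(c,d); h=cv2.cvtColor(p,cv2.COLOR_RGB2HSV); H,S,V=[h[...,i].astype(int) for i in range(3)]
nr=(d>0)&(np.hypot(W[...,0]-603,W[...,1]-148)<90)
rep('w','lugtop',W,nr&(H>20)&(H<35)&(S>150)&(W[...,2]>167)&(W[...,2]<178))
rep('w','lug',W,nr&(H>20)&(H<35)&(S>150)&(W[...,2]>75)&(W[...,2]<178))
rep('w','rack',W,nr&(abs(W[...,2]-58)<3)&(S<150)&(V>90))
"
```

```text
scene hook 68 [ 534.3 -145.5  149.5] lo [ 509.6 -151.9  145.1] hi [ 568.7 -139.3  160.1] ang 11.1
scene arm 57 [ 538.6 -144.6  148. ] lo [ 512.4 -151.1  145.1] hi [ 569.4 -139.2  150.4] ang 10.6
scene turret 100 [ 591.5 -134.1  156.7] lo [ 577.2 -147.8  153.7] hi [ 604.9 -118.8  158.2] ang -8.0
scene green 32 [ 562.9 -136.5   13.3] lo [ 548.1 -141.7   11.8] hi [ 575.9 -130.9   15.3] ang 3.9
top hook 59 [ 541.7 -142.3  150. ] lo [ 510.3 -149.6  146.2] hi [ 572.7 -135.4  160. ] ang -169.1
top arm 48 [ 544.4 -141.6  148.6] lo [ 514.1 -148.4  146. ] hi [ 573.1 -135.4  151.9] ang -169.1
top turret 110 [ 588.7 -133.6  157.5] lo [ 574.1 -147.4  154.1] hi [ 602.3 -119.4  160.4] ang -87.1
top green 32 [ 563.2 -136.9   14.3] lo [ 550.1 -142.    10.1] hi [ 576.6 -133.1   19.3] ang -173.5
17.7 [603.2 149.3 264.6] [ 1.  -0.1 -0. ]
w lugtop 533 [601.3 152.3 171.3] lo [595.5 134.7 169.4] hi [606.8 169.  172.6] ang -97.2
w lug 703 [601.9 156.3 161.6] lo [595.6 135.   95.2] hi [607.6 169.6 172.6] ang -97.8
w rack 1732 [602.6 157.4  57.3] lo [581.2  99.8  55.5] hi [621.7 204.   58.9] ang -96.4
```

View pics/wr4.png

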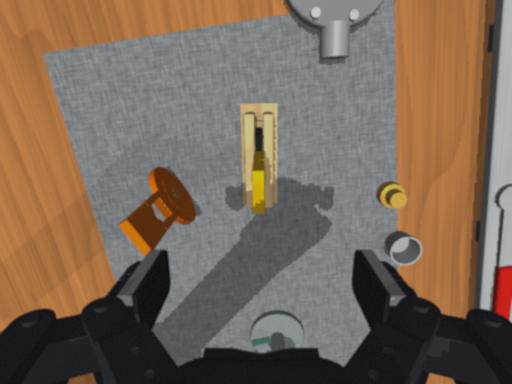

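Wrist picture: the yellow lug is at (260,185) in the rack, centred between the jaws and aligned. The orange look-alike is at (160,210), clear of the jaws. The hook now reads about 191°. Descending to grip.

>>> step_arm([
  [0.05,[-0.001,0,-0.03],0.01],
  [0.05,[-0.001,0,-0.06],0.01],
  [0.05,[-0.001,0,-0.09],0.01],
  [0.05,[-0.001,0,-0.115],0.01],
  [0.05,[-0.001,0,-0.132],0.01],
  [0.05,[-0.001,0,-0.132],0.01],
  [0.05,[-0.001,0,-0.132],0.01],
])

```text
t: 18.62
tcp_pos: [603.2, 150.9, 133.5]
tool_rot: [[0.991, -0.131, 0.002], [-0.131, -0.991, 0.0], [0.001, -0.001, -1.0]]
wrist_force: [-0.2, -0.1, -0.5]
finger_gap: 50.1
```

```bash
python3 -c "
from m import *
s=sense();print(s['t'],s['tcp_pos'],s['wrist_force'])
p,d,c=cam('wrist','wr5.png')"
```

```text
18.625 [603.2 150.9 133.5] [-0.2 -0.1 -0.5]
```

View pics/wr5.png

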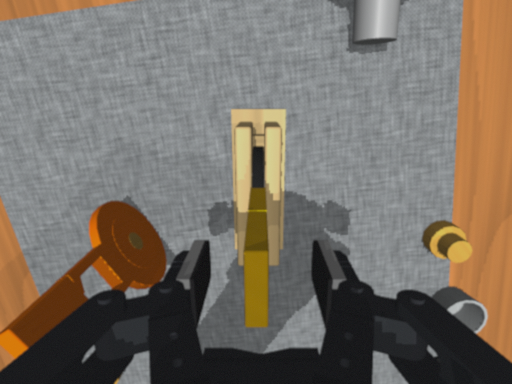

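```bash
cat > lug.py <<'E'
from m import *
s=sense();T=s['tcp_pos'];R=s['tool_rot'];print(s['t'],T,s['wrist_force'])
p,d,c=cam('wrist'); W=world(c,d); h=cv2.cvtColor(p,cv2.COLOR_RGB2HSV); H,S,V=[h[...,i].astype(int) for i in range(3)]
L=(W-T)@R
nr=(d>0)&(np.abs(L[...,0])<25)&(np.abs(L[...,1])<40)&(H>20)&(H<35)&(S>150)
z=L[...,2]
rep('tool','all',L,nr&(abs(z)<200)); 
zt=np.percentile(z[nr],5); rep('tool','top',L,nr&(abs(z-zt)<4))
E
python3 lug.py
```

```text
18.675 [603.4 151.1 133.7] [-0.3 -0.3 -0. ]
tool all 2955 [ -2.2  -8.4 -24.5] lo [ -6.7 -18.8 -38.8] hi [ 2.4 15.5 41.2] ang 89.8
tool top 1852 [ -2.1  -2.4 -37.8] lo [ -6.7 -18.6 -38.9] hi [  2.4  15.9 -35.8] ang 89.9
```

>>> step_arm([
  [0.05,[-0.002,0.0015,0],0],
  [0.05,[-0.002,0.0015,0],0],
  [0,[-0.002,0.0015,0],0],
  [0,[-0.002,0.0015,0],0],
  [0,[-0.002,0.0015,0],0],
  [0,[-0.002,0.0015,0],0],
  [0,[-0.002,0.0015,0],0],
  [0,[-0.002,0.0015,0],0],
], force=60)

```text
t: 19.73
tcp_pos: [600.7, 152.4, 132.7]
tool_rot: [[0.991, -0.131, 0.0], [-0.131, -0.991, 0.0], [0.0, -0.0, -1.0]]
wrist_force: [0.5, -0.7, 1.5]
finger_gap: 9.3
```

>>> step_arm([
  [0,[0,0,0.008],0],
  [0,[0,0,0.02],0],
  [0,[0,0,0.035],0],
  [0,[0,0,0.05],0],
  [0,[0,0,0.065],0],
  [0,[0,0,0.09],0],
  [0,[0,0,0.12],0],
  [0,[0,0,0.15],0],
  [0,[0,0,0.18],0],
  [0,[0,0,0.195],0],
  [0,[0,0,0.195],0],
  [0,[0,0,0.195],0],
])

```text
t: 21.22
tcp_pos: [599.5, 152.0, 326.2]
tool_rot: [[0.991, -0.13, -0.003], [-0.13, -0.991, -0.001], [-0.003, 0.001, -1.0]]
wrist_force: [0.0, 0.7, -2.8]
finger_gap: 9.2
```

```bash
python3 lug.py
```

```text
21.225 [599.5 152.  326.2] [ 0.   0.7 -2.8]
tool all 3052 [ -0.1  -7.5 -25.5] lo [ -4.7 -17.8 -39.7] hi [ 4.4 16.4 39.8] ang 89.9
tool top 1902 [ -0.1  -1.6 -38.5] lo [ -4.8 -17.4 -39.9] hi [  4.4  16.9 -36.7] ang 89.7
```

>>> step_arm([
  [0,[-0.008,-0.02,0],0.03],
  [0,[-0.02,-0.05,0],0.06],
  [0,[-0.034,-0.085,0],0.1],
  [0,[-0.048,-0.12,0],0.14],
  [0,[-0.062,-0.155,0],0.18],
  [0,[-0.076,-0.19,0],0.22],
  [0,[-0.09,-0.225,0],0.26],
  [0,[-0.104,-0.26,0],0.3],
  [0,[-0.116,-0.29,0],0.32],
  [0,[-0.123,-0.308,0],0.32],
  [0,[-0.123,-0.308,0],0.32],
  [0,[-0.123,-0.308,0],0.32],
])

```text
t: 22.78
tcp_pos: [477.6, -154.2, 327.1]
tool_rot: [[0.982, 0.189, -0.0], [0.189, -0.982, 0.001], [-0.0, -0.001, -1.0]]
wrist_force: [1.0, 0.1, -2.6]
finger_gap: 9.0
```

```bash
python3 -c "
from m import *
stand('scene');stand('top')
s=sense();print(s['t'],s['tcp_pos'],s['wrist_force'],s['tool_rot'][:,0])
stand('wrist')"; python3 lug.py
```

```text
scene hook 67 [ 534.6 -145.4  149.5] lo [ 508.9 -152.1  144.8] hi [ 567.1 -138.   159.9] ang 10.8
scene arm 56 [ 539.  -144.5  148. ] lo [ 513.4 -151.5  144.7] hi [ 567.1 -137.8  150.2] ang 10.4
scene turret 102 [ 591.4 -134.7  156.6] lo [ 576.1 -148.1  153.3] hi [ 604.  -118.9  158.7] ang -60.1
scene green 32 [ 562.6 -136.1   12.8] lo [ 547.9 -140.9   11.2] hi [ 576.4 -131.1   14.6] ang 5.6
top hook 29 [ 558.3 -139.   148.7] lo [ 541.2 -143.   144.7] hi [ 573.  -135.2  151.9] ang -170.7
top arm 28 [ 558.1 -139.1  148.6] lo [ 541.2 -143.   144.6] hi [ 573.  -135.2  151.4] ang -170.8
top turret 109 [ 588.8 -133.8  157.5] lo [ 574.2 -147.2  153.7] hi [ 602.3 -119.4  160.7] ang -50.3
top green 32 [ 563.2 -136.9   14.2] lo [ 549.9 -142.1   10.1] hi [ 577.  -133.1   17.8] ang -173.5
22.875 [ 477.9 -154.   327.4] [ 0.2 -0.8 -1.8] [1.  0.2 0. ]
wrist hook 399 [ 539.6 -142.   149.2] lo [ 507.2 -149.6  145.8] hi [ 571.9 -134.   160.4] ang -169.7
wrist arm 351 [ 543.2 -141.3  148.1] lo [ 513.4 -148.5  146. ] hi [ 571.7 -133.9  149.9] ang -169.3
wrist turret 715 [ 587.  -132.6  156.5] lo [ 572.9 -146.7  154.1] hi [ 601.4 -118.6  158.1] ang -11.6
wrist green 134 [ 562.2 -137.4   12.6] lo [ 547.8 -143.1   10.9] hi [ 576.8 -131.7   14.2] ang 8.0
22.925 [ 478.  -154.1  327.5] [-0.4  0.5 -2. ]
tool all 3055 [ -0.2  -7.5 -25.9] lo [ -4.8 -17.8 -40.2] hi [ 4.3 16.4 39. ] ang 90.0
tool top 1905 [ -0.2  -1.6 -38.8] lo [ -4.9 -17.4 -40.5] hi [  4.3  16.8 -36.8] ang 89.9
```

>>> step_arm([
  [0,[0,0,-0.03],0],
  [0,[0,0,-0.07],0],
  [0,[0,0,-0.11],0],
  [0,[0,0,-0.14],0],
  [0,[0,0,-0.1535],0],
  [0,[0,0,-0.1535],0],
  [0,[0,0,-0.1535],0],
])

```text
t: 23.85
tcp_pos: [478.8, -155.6, 175.3]
tool_rot: [[0.982, 0.188, 0.003], [0.188, -0.982, -0.001], [0.002, 0.001, -1.0]]
wrist_force: [0.2, 1.0, -2.5]
finger_gap: 9.1
```

```bash
python3 lug.py; python3 -c "
from m import *
s=sense();T=s['tcp_pos']
p,d,c=cam('scene');W=world(c,d);h=cv2.cvtColor(p,cv2.COLOR_RGB2HSV); H,S,V=[h[...,i].astype(int) for i in range(3)]
nr=(d>0)&(np.hypot(W[...,0]-T[0],W[...,1]-T[1])<60)
rep('s','lug',W,nr&(H>20)&(H<35)&(S>130)&(W[...,2]>60))
u,v=map(int,pix(c,[510,-148,150])); u0=u-70;v0=v-60
cv2.imwrite('pics/s3.png',cv2.resize(p[v0:v0+120,u0:u0+160,::-1],None,fx=5,fy=5,interpolation=cv2.INTER_CUBIC))
"
```

```text
23.85 [ 478.8 -155.6  175.3] [ 0.2  1.  -2.5]
tool all 3053 [ -0.2  -7.6 -26.1] lo [ -4.8 -17.8 -40.3] hi [ 4.4 16.3 38.3] ang 89.9
tool top 1903 [ -0.2  -1.6 -38.9] lo [ -4.8 -17.5 -40.5] hi [  4.4  16.8 -37.1] ang 89.9
s lug 270 [ 483.2 -162.9  169.6] lo [ 473.2 -174.5  124.8] hi [ 489.  -141.6  217. ] ang -88.2
```

View pics/s3.png

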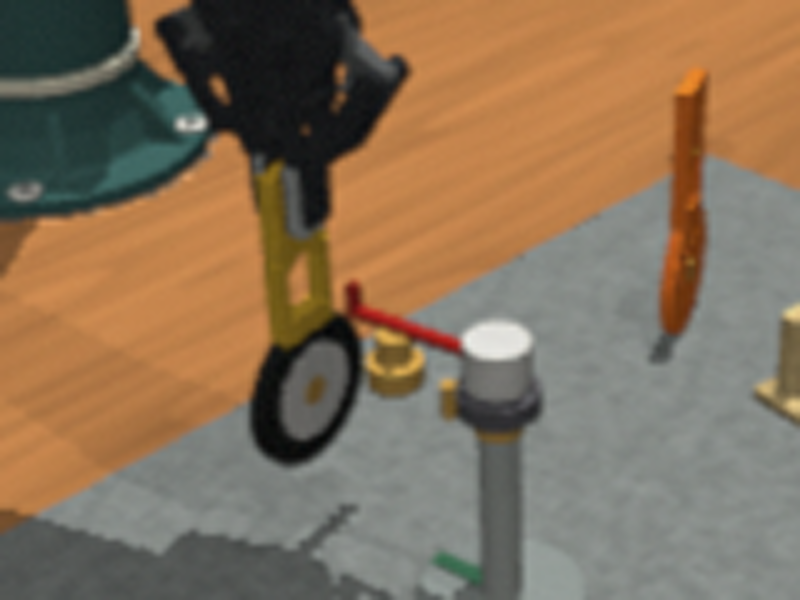

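The scene crop shows the eye at (303,275) lined up with the hook tip at (352,295). Moving the eye over the hook.

>>> step_arm([
  [0,[0.005,0.002,0],0],
  [0,[0.01,0.003,0],0],
  [0,[0.015,0.004,0],0],
  [0,[0.02,0.005,0],0],
  [0,[0.025,0.0057,0],0],
  [0,[0.03,0.0066,0],0],
  [0,[0.035,0.0075,0],0],
  [0,[0.035,0.0075,0],0],
])

```text
t: 24.95
tcp_pos: [513.1, -147.8, 174.1]
tool_rot: [[0.982, 0.188, 0.001], [0.188, -0.982, 0.0], [0.001, -0.0, -1.0]]
wrist_force: [1.0, -0.8, -3.2]
finger_gap: 9.2
```

>>> step_arm([
  [0,[0.005,0.001,0],0],
  [0,[0.01,0.002,0],0],
  [0,[0.015,0.003,0],0],
  [0,[0.02,0.004,0],0],
  [0,[0.025,0.005,0],0],
  [0,[0.027,0.005,0],0],
  [0,[0.027,0.005,0],0],
])

```text
t: 25.82
tcp_pos: [539.6, -143.1, 174.1]
tool_rot: [[0.982, 0.188, -0.0], [0.188, -0.982, -0.0], [-0.0, 0.0, -1.0]]
wrist_force: [-0.1, 0.2, -2.7]
finger_gap: 9.1
```

```bash
python3 lug.py; python3 -c "
from m import *
s=sense();T=s['tcp_pos']
stand('top');stand('wrist')
p,d,c=cam('scene')
u,v=map(int,pix(c,[530,-145,150])); u0=u-70;v0=v-60
cv2.imwrite('pics/s4.png',cv2.resize(p[v0:v0+120,u0:u0+160,::-1],None,fx=5,fy=5,interpolation=cv2.INTER_CUBIC))
"
```

```text
25.825 [ 539.6 -143.1  174.1] [-0.1  0.2 -2.7]
tool all 3052 [ -0.4  -7.7 -25.8] lo [ -5.  -17.9 -40. ] hi [ 4.2 16.3 39. ] ang 89.9
tool top 1909 [ -0.4  -1.8 -38.7] lo [ -5.  -17.7 -40.3] hi [  4.2  16.7 -36.8] ang 89.9
top hook 0
top arm 0
top turret 0
top green 2
wrist hook 1135 [ 537.6 -141.6  149.4] lo [ 507.7 -149.4  145.4] hi [ 571.3 -133.4  160.5] ang 10.7
wrist arm 965 [ 542.5 -140.7  147.9] lo [ 510.  -148.6  145.4] hi [ 571.5 -133.2  149.8] ang 10.8
wrist turret 2214 [ 587.2 -131.9  156.5] lo [ 573.3 -146.3  154.1] hi [ 601.4 -118.1  157.8] ang -45.4
wrist green 289 [ 562.3 -137.    12.6] lo [ 548.  -143.    11.1] hi [ 576.7 -131.3   13.9] ang 8.0
```

View pics/s4.png

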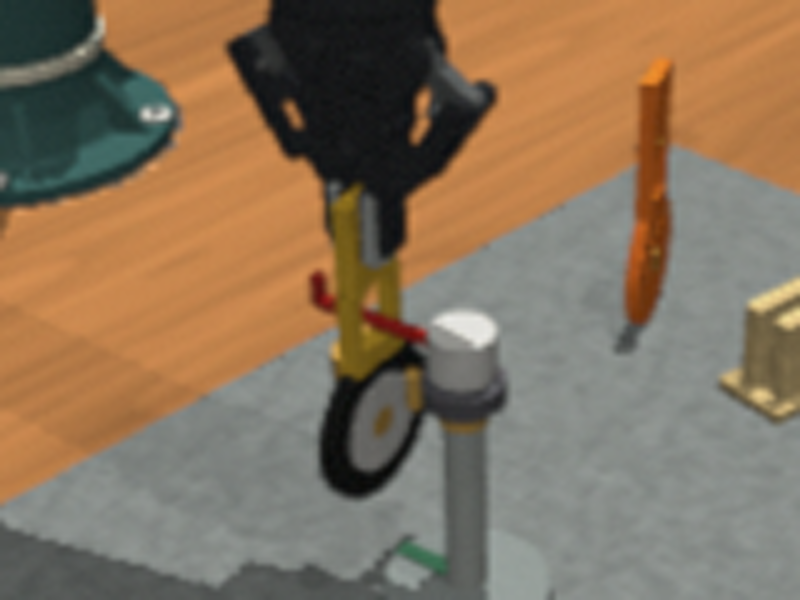

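The crop shows the arm passing through the eye, with the hook's upturned end at (318,290) beyond the lug. Lowering gently.

>>> step_arm([
  [0,[0,0.001,-0.003],0],
  [0,[0,0.001,-0.006],0],
  [0,[0,0.001,-0.009],0],
  [0,[0,0.001,-0.012],0],
  [0,[0,0.001,-0.014],0],
  [0,[0,0.001,-0.015],0],
  [0,[0,0.001,-0.016],0],
  [0,[0,0.001,-0.016],0],
])

```text
t: 27.02
tcp_pos: [539.5, -142.0, 158.1]
tool_rot: [[0.982, 0.188, -0.0], [0.188, -0.982, -0.0], [-0.0, 0.0, -1.0]]
wrist_force: [0.5, -0.6, -2.5]
finger_gap: 8.9
```

>>> step_arm([
  [0,[0,0,-0.001],0],
  [0,[0,0,-0.002],0],
  [0,[0,0,-0.003],0],
  [0,[0,0,-0.003],0],
])

```text
t: 27.52
tcp_pos: [539.6, -142.1, 155.5]
tool_rot: [[0.982, 0.188, 0.0], [0.188, -0.982, -0.0], [-0.0, 0.0, -1.0]]
wrist_force: [-0.9, 0.6, 0.6]
finger_gap: 9.5
```

Contact: the plate's weight is now on the hook. Opening a little.

>>> step_arm([
  [0.012,[0,0,0],0],
  [0.015,[0,0,0],0],
  [0.019,[0,0,0],0],
  [0.022,[0,0,0],0],
  [0.022,[0,0,0],0],
  [0.022,[0,0,0],0],
])

```text
t: 28.28
tcp_pos: [539.5, -142.0, 155.1]
tool_rot: [[0.982, 0.188, 0.0], [0.188, -0.982, 0.0], [0.0, -0.0, -1.0]]
wrist_force: [-0.2, -0.2, -0.0]
finger_gap: 22.0
```

```bash
python3 lug.py
```

```text
28.275 [ 539.5 -142.   155.1] [-0.2 -0.2 -0. ]
tool all 2958 [ -0.2  -7.7 -25.8] lo [ -4.6 -17.9 -40.2] hi [ 4.2 16.2 39.3] ang 90.1
tool top 1831 [ -0.2  -1.7 -39.2] lo [ -4.6 -17.7 -40.3] hi [  4.3  16.7 -37.3] ang 90.0
```

Centred with about 6 mm free each side, so I'll rise straight up to clear it.

>>> step_arm([
  [0.022,[0,0,0.006],0],
  [0.022,[0,0,0.014],0],
  [0.022,[0,0,0.024],0],
  [0.022,[0,0,0.036],0],
  [0.022,[0,0,0.05],0],
  [0.022,[0,0,0.075],0],
  [0.022,[0,0,0.11],0],
  [0.022,[0,0,0.15],0],
  [0.022,[-0.03,0.03,0.18],0],
  [0.022,[-0.06,0.06,0.19],0],
  [0.022,[-0.06,0.1,0.19],0],
  [0.022,[-0.06,0.1,0.19],0],
])

```text
t: 29.82
tcp_pos: [479.2, -38.4, 346.6]
tool_rot: [[0.981, 0.194, 0.002], [0.194, -0.981, 0.0], [0.002, 0.0, -1.0]]
wrist_force: [-0.3, -1.0, 0.7]
finger_gap: 22.2
```

```bash
python3 -c "
from m import *
s=sense();print(s['t'],s['tcp_pos'],s['wrist_force'])
stand('scene');stand('wrist')
p,d,c=cam('scene');W=world(c,d);h=cv2.cvtColor(p,cv2.COLOR_RGB2HSV); H,S,V=[h[...,i].astype(int) for i in range(3)]
nr=(d>0)&(np.hypot(W[...,0]-540,W[...,1]+142)<60)
rep('s','lug',W,nr&(H>20)&(H<35)&(S>130)&(W[...,2]>60))
u,v=map(int,pix(c,[530,-145,130])); u0=u-80;v0=v-60
cv2.imwrite('pics/s5.png',cv2.resize(p[v0:v0+120,u0:u0+160,::-1],None,fx=5,fy=5,interpolation=cv2.INTER_CUBIC))
"
```

```text
29.825 [479.2 -38.4 346.6] [-0.3 -1.   0.7]
scene hook 45 [ 537.8 -145.2  150. ] lo [ 508.4 -152.1  145.3] hi [ 569.  -138.3  159.9] ang 11.4
scene arm 36 [ 544.1 -143.8  148. ] lo [ 510.8 -151.5  145.2] hi [ 569.2 -138.1  151.1] ang 11.2
scene turret 101 [ 591.1 -134.7  156.7] lo [ 576.6 -148.1  154. ] hi [ 604.4 -119.6  158.2] ang 95.6
scene green 34 [ 562.2 -136.1   12.7] lo [ 543.3 -142.2    7.1] hi [ 575.5 -128.9   14.7] ang -2.4
wrist hook 126 [ 529.3 -144.4  149.9] lo [ 507.4 -150.2  144.9] hi [ 571.7 -134.7  160.1] ang -169.6
wrist arm 95 [ 535.8 -143.3  147.5] lo [ 508.7 -150.   144.8] hi [ 572.  -134.7  150.2] ang -169.4
wrist turret 486 [ 587.  -133.4  156.1] lo [ 573.2 -147.5  154.2] hi [ 601.6 -119.5  157.7] ang -15.3
wrist green 85 [ 564.6 -138.4   12.2] lo [ 551.9 -143.5   10.7] hi [ 576.7 -133.2   13.4] ang 7.1
s lug 371 [ 544.1 -147.6  153.6] lo [ 535.5 -160.6  105.4] hi [ 549.1 -128.   195.2] ang -82.6
```

View pics/s5.png

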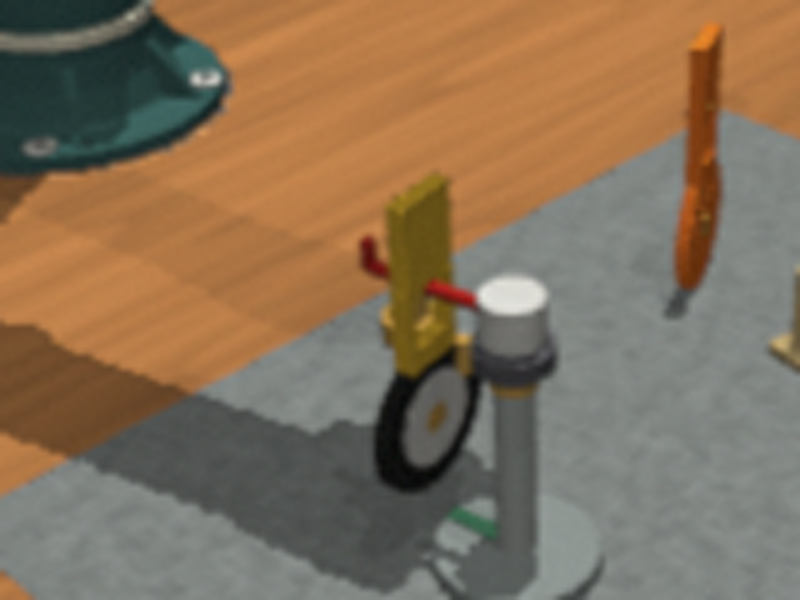

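The plate hangs upright on the hook's arm (lug at (420,275), hook end at (370,260)). The hook still points near the green mark, and the gripper is clear. Handing in.

```bash
python3 -c "
from cell import ticket
print(ticket.hand_in())"
```

```text
the job is handed in; nothing more can be done
None
```

The plate now hangs by its eye on the hook, the gripper is clear of everything, and the job is handed in at about 30 s.

- **Setting the hook:** I pushed the red hook on the grey stand anticlockwise from about 83° to its stop. The stop lies at about 191°, some 5° past the green mark. I held it there at 12.1–12.2 N (wrist reading) for just over a second. The highest wrist reading at the end of a move was 12.2 N; there are no readings within a move.
- **Hanging the plate:** I gripped the yellow plate, lifted it out of the rack (it pulled about 2.7 N), and passed the eye over the hook's end. I lowered it until the hook carried its weight, then opened the fingers and rose straight up.

**Last checks:**
- The final scene picture shows the plate upright on the arm, between the turret and the upturned end.
- The hook read 190.4–191.4°, so it stayed at the stop.
- The top of the lug is at about 195 mm, which matches the eye resting on the arm.
- I never touched or approached the other parts, but did not measure them again at the end.

**One disagreement:** the real fingertips sit about 36 mm further back than the stated 25 mm ahead of the tool point. My first sweep therefore passed over the hook without touching it. I measured the offset in two cameras and allowed for it after that.

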